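Close the gearbox inspection cover and hold it against its seal

ROBOT

A 6-joint arm with a two-finger parallel gripper is mounted at the origin on the work surface. World frame = base frame: x ahead of the robot, y to its left, z up, the work surface at z = 0. Lengths are in mm, angles in rad, forces in N, time in s.
With the tool pointing down it reaches from about 300 to 825 mm from the base axis. Payload 5.4 kg.
Tool frame: the origin (TCP) lies between the finger pads; the fingertips stand r.tip_reach ahead of it and the grasp point (between the pads) lies 8 mm behind it (r.tip_reach is the distance from the TCP to the fingertips, in mm); z points along the fingers, y is the line along which they close (so a half turn about z gives the same grasp; the last joint's range is limited). The gripper opens to 92 mm and grips with 3 to 60 N. Pads are 20 mm wide; open, the fingers measure 128 mm over their backs; the gripper's body (75 mm by 189 mm) begins 69 mm behind the grasp point.
Start: joints at [-1.504, 0.158, 1.597, -0, 1.386, -0.21], TCP at [157.112, -553.102, 185.801] pointing down, gripper open.
Joint ranges: [-2.91, 2.91], [-0.94, 2.29], [0.18, 2.7], [-1.29, 4.43], [0.17, 2.64], [-3, 3]. Speed limits (rad/s): [2.57, 2.57, 3.14, 3.14, 3.14, 3.14].

INTERFACE

Orientations are given as a unit quaternion [w, x, y, z].
In Python, from bench import r, effector, read_camera, calibration, job, finder, status gives the robot as it stands. Calls block until the motion is done:
- r.move_pose(position, orientation): joint-space move of the TCP to a pose.
- r.line_to(position, rot=None, v=150): straight line of the TCP; rot=None keeps the orientation; v is the mean speed in mm/s.
- r.move_joints(angles): joint-space move.
- effector.open_jaws() and effector.grasp(grip_force=None): open the fingers fully, or close them until they stop; grip_force is the grip in N (None keeps the last).
- r.pause(seconds).
- r.solve_ik(position, orientation): joint angles nearest the present ones, or None.
- read_camera(name): name is "side" or "top"; returns the picture (420x560x3 uint8, blue, green, red); there is no depth.
- calibration(name): a dict with "camera_matrix" (3x3 intrinsics, pixels), "extrinsics" (4x4, takes a point from camera to world coordinates). Camera axes: x right, y down, z forward; pixel columns grow to the right and rows downward; lengths in mm; the calibration is good to about 2 mm. A picture is of the moment at which its call begins. calibration takes no time and is no camera call.
A pose or a line that the arm cannot do raises r.PlanningError and nothing moves.
- job.close_job(): hands the job in; it is judged then, once.
Trained networks look in the newest picture that a camera, given by its name, has taken for a name from the list of things; names that differ only in an ending like _2 or _b are one class to them, and where a whole thing is asked for, a point or a joint stands for the part that bears it (a point fixed in the world has none). Each returns a list of dicts, best first, with "confidence" (0 to 1); they miss things now and then, are a little off and sometimes report something else, mostly with a low value. They report only what shows in the picture. A call takes as long as a camera call. They do not tell look-alikes from the thing itself.
- finder.outline_of(thing, camera): "region" (420x560 bool, what is visible of it).
- finder.place_of(thing, camera): "point" ([x, y, z] in mm, in world coordinates, good to about 4 mm: a listed point, or the origin of a listed thing).
Readings, each from a call of its own:
- status.get_time_s(): time.
- status.get_joints(): joint angles.
- status.get_joint_vel(): joint speeds.
- status.get_effort(): joint torques, N m.
- status.get_position(): TCP position.
- status.get_orientation(): TCP orientation.
- status.get_force(): force on the tool from outside, world axes, zero at the start.
- status.get_wrist_torque(): the same for the moment, N m.
- status.get_grip_width(): opening from 0.0 (shut) to 1.0 (fully open).
- status.get_grip_force(): force on a finger pad.
Only numpy, scipy, OpenCV 4.12 (cv2) and the standard library are available. Lean on these libraries where they do the work, as an engineer would, in place of code of your own. Each camera call takes 0.05 s, during which the arm holds its last target. There are 200 camera calls.

TASK

Get the gearbox ready and close it: lay the chrome plug gauge that was left across the opening flat and lengthwise in the empty long compartment of the wooden tray, and turn the yellow quarter-turn fastener until its head lies crosswise to the housing, in line with where the fitted cover's slot will be. Only then pick up the aluminium cover, lower it with its slot over the fastener head into the recess, press it down against the sprung seal until it is flush with the steel rim, and finish while still holding it pressed there, since it springs up if let go. Set the gauge down rather than drop it, and leave the bushing, collar, carrier and wrench where they are.

Things in the scene. Friction and masses are not known exactly. Their poses are not given: they have to be found in the camera images.
- housing: Fixed green gearbox housing, 194 (x) x 134 (y) x 68 high; origin at the centre of its underside, z up. On top a recess, x -84..84, y -54..54, floor (ledge) at z = 60, inside a steel rim with top at z = 68. Opening in the ledge x -60..12, y -30..30, 48 deep. The fitted cover has its x axis along the housing's x and its plate centre over this origin (4 mm play each side).
- seal (a joint): Black rubber sealing frame round the opening (housing x -75..27, y -45..45, bars 15 wide), on springs, top at housing z = 66, 6 mm above the ledge. Value = how far it is pressed down, 0 to 0.006 m (level with the ledge). Resists with 6 N at 0, 13 N at 0.006; the cover's weight alone does not press it down.
- fastener (a joint): Quarter-turn fastener, vertical axis at housing x = +55, y = 0. Value in rad, counter-clockwise from above: 0 = head crosswise (along housing y), in line with the fitted cover's slot; 1.57 = head along housing x, across the slot. Starts at 0.9 to 1.5; runs from -0.35 to 1.6, light friction (0.05 N m), no stop at 0, stays where left.
- fastener_head (a point): Centre of the fastener's yellow bar head, on its axis, at housing z = 88. The head is 34 long (this point's y axis), 10 thick (x axis), 22 high (housing z 77..99), on a 10 mm dia shank from the ledge. Turns with the head.
- cover_handle (a point): Centre of the black bar handle on the loose aluminium cover (0.35 kg, lies flat on the table beside the housing). Bar 70 long (x), 14 wide, 16 high, 16 clear under it. Plate 160 (x) x 100 (y) x 8; its centre is 15 in +x from this point, its underside 32 below. Slot 24 (x) x 46 (y) near the +x end. Seated flush, this point is at housing (-15, 0, 92); on the unpressed seal 6 higher.
- cover_slot (a point): Centre of the slot at the cover's top face, 70 mm in +x from the handle centre; belongs over the fastener's axis.
- gauge_mid (a point): Centre of the loose chrome plug gauge (0.12 kg), half-way up: hexagonal bar 20 across flats, 76 long, with a 14 mm dia plug 12 long at each end, 100 long in all (this point's x axis). Starts lying on the seal, roughly along the housing's y, across the opening, centre at housing z = 76 and x -46..-26: fingers reaching below its underside can meet the seal (66) and rim (68).
- tray: Fixed wooden tray, 150 (x) x 155 (y) x 16 high, origin at the centre of its underside, z up; floor at z = 4, walls 5 thick, tops at z = 16. The long compartment, lined grey, 140 (x) x 84 (y), is on its +y side; two small ones on its -y side hold the bushing and the collar. On the other side of the housing from the cover.
- tray_long (a point): Centre of the floor of the tray's long compartment, axes as the tray. A gauge lying there has its centre 10 above this point, its length along x.
- bushing: Bronze bushing, 36 dia, 34 high, upright in a small tray compartment; leave alone.
- collar: Red steel stop collar, 38 dia, 16 high, in the other small compartment; leave alone.
- carrier: Steel planetary carrier, 110 dia, 62 high, beyond the housing; leave alone.
- wrench: Wrench 180 long lying beyond the housing; leave alone.
Things that resemble listed ones, but are neither listed nor needed, are in the scene too. Of the things like the part that bears gauge_mid, leave any that is pink; of the rest the larger one is meant.

How it is judged (in metres and radians):
On the way:
1. the gauge lies flat and lengthwise, let go, in the tray's long compartment and the fastener head is crosswise, in line with the slot, before the cover goes on (z of gauge_mid in the frame of tray_long between 0.004 and 0.016 m and x of gauge_mid in the frame of tray_long between -0.03 and 0.03 m and y of gauge_mid in the frame of tray_long between -0.036 and 0.036 m and angle between the x axis of gauge_mid and the x axis of tray, either way round below 0.35 rad and contact force between the fingers and gauge below 0.1 N and linear speed of gauge below 0.03 m/s and value of joint fastener between -0.2 and 0.2 rad and horizontal distance between cover_slot and fastener_head above 0.08 m), for 0.2 s.
At the end, for the whole second after the job is handed in: Cover in the recess, slot over the head (9 mm), level, within 2 mm of flush; seal down 3.8 of 6 mm, over 8 N on the housing, gripper still on the cover; fastener crosswise within 0.2 rad; gauge released flat in the long compartment, lengthwise within 0.35 rad (z of gauge_mid in the frame of tray_long between 0.004 and 0.016 m and x of gauge_mid in the frame of tray_long between -0.03 and 0.03 m and y of gauge_mid in the frame of tray_long between -0.036 and 0.036 m and angle between the x axis of gauge_mid and the x axis of tray, either way round below 0.35 rad and contact force between the fingers and gauge below 0.1 N and linear speed of gauge below 0.03 m/s and value of joint fastener between -0.2 and 0.2 rad and horizontal distance between cover_slot and fastener_head below 0.009 m and z of cover_handle in the frame of housing between 0.0895 and 0.0942 m and angle between the x axis of cover_handle and the x axis of housing, either way round below 0.12 rad and angle between cover_handle's own z axis and vertical below 0.05 rad and value of joint seal above 0.0038 m and contact force between cover and housing above 8 N and contact force between the fingers and cover above 2 N); the arm keeps its last pose, push and grip.
It fails at once if the gauge is let go high over the tray (contact force between the fingers and gauge below 0.02 N and z of gauge_mid in the frame of tray_long above 0.045 m and horizontal distance between gauge_mid and tray_long below 0.08 m).
It fails at once if the bushing, collar, carrier or wrench is moved by more than 30 mm (distance of any of bushing, collar, carrier, wrench from where it was at the start of the episode above 0.03 m).
It also fails if it takes over 61 s, if anything falls off the work surface, if the arm or the gripper's body presses on something with over 40 N, if the wrist force passes 120 N, or if a joint passes its speed limit or range.

## Working session

There is one attempt and no reset: what is moved stays moved. The work goes in short steps, each a Python script; the robot and the scene stay as the last script left them, time stands still between calls to the robot, and variables do not carry over. Pictures are saved under pics/ and viewed, at most 13 in all, crops included, and the job is handed in when it is done.

```bash
ls; mkdir -p pics; python3 - <<'E'
from bench import r, effector, read_camera, calibration, job, finder, status
import cv2, numpy as np
for c in ("side","top"):
    cv2.imwrite(f"pics/{c}0.png",read_camera(c))
    k=calibration(c); print(c,np.round(k["camera_matrix"],1).tolist(),np.round(k["extrinsics"],3).tolist())
    for t in ("housing","fastener_head","cover_handle","cover_slot","gauge_mid","tray","tray_long"):
        print(t,[(np.round(d["point"],0).tolist(),round(d["confidence"],2)) for d in finder.place_of(t,c)][:4])
print(status.get_time_s(),r.tip_reach)
E
```

```text
pics
side [[393.6, 0.0, 288.9], [0.0, 393.6, 208.2], [0.0, 0.0, 1.0]] [[0.989, -0.083, 0.123, 450.953], [-0.148, -0.66, 0.736, -633.557], [0.02, -0.746, -0.665, 645.949], [0.0, 0.0, 0.0, 1.0]]
housing [([502.0, 14.0, 2.0], 0.73)]
fastener_head [([562.0, 4.0, 87.0], 0.44)]
cover_handle [([475.0, -324.0, 33.0], 0.76)]
cover_slot []
gauge_mid [([482.0, -143.0, 11.0], 0.78), ([466.0, 8.0, 76.0], 0.55), ([341.0, -69.0, 9.0], 0.51), ([506.0, 248.0, 5.0], 0.32)]
tray [([472.0, 297.0, -6.0], 0.78), ([473.0, -320.0, 28.0], 0.7)]
tray_long [([468.0, 332.0, 2.0], 0.88)]
top [[475.9, 0.0, 282.5], [0.0, 475.9, 208.7], [0.0, 0.0, 1.0]] [[-0.019, -0.994, 0.112, 440.304], [-1.0, 0.02, 0.002, 0.712], [-0.004, -0.112, -0.994, 1247.744], [0.0, 0.0, 0.0, 1.0]]
housing [([506.0, 11.0, 3.0], 0.75)]
fastener_head [([562.0, 4.0, 90.0], 0.37)]
cover_handle [([470.0, -322.0, 35.0], 0.78)]
cover_slot [([541.0, -330.0, 9.0], 0.77)]
gauge_mid [([488.0, -145.0, 16.0], 0.6), ([466.0, 16.0, 79.0], 0.55), ([342.0, -61.0, 9.0], 0.5)]
tray [([471.0, 298.0, -2.0], 0.61)]
tray_long [([472.0, 329.0, 5.0], 0.9)]
0.8 11.0
```

View pics/side0.png

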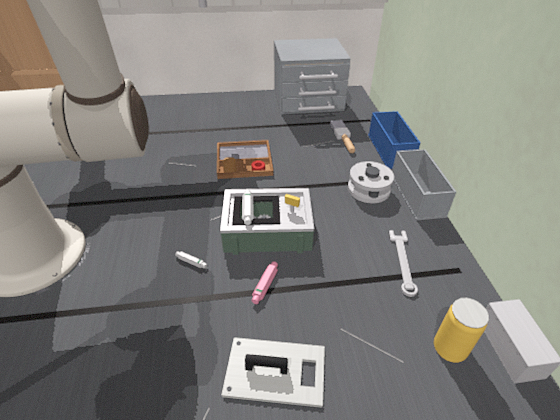

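View pics/top0.png

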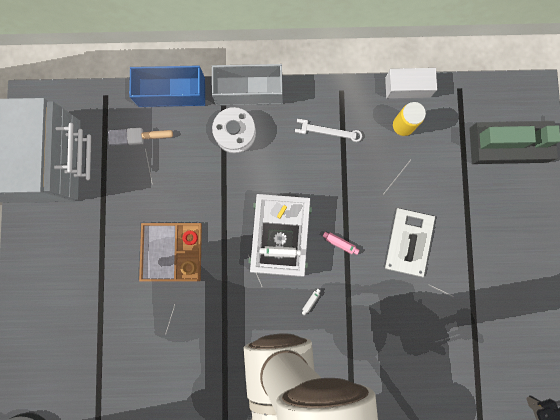

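The gauge look-alikes are the chrome one across the opening (side 248,207; top 278,252), the pink one on the table (side 265,283; top 340,243) and a small chrome one on the table (side 192,260; top 312,300). I choose the one across the opening: it isn't pink and it's the larger of the two chrome ones. The cover is at top (410,241), the tray at (170,251) and the fastener at (282,211).

```bash
cat > h.py <<'E'
from bench import r, effector, read_camera, calibration, job, finder, status
import cv2, numpy as np
def bp(px,c,z):
    k=calibration(c); E=k["extrinsics"]
    px=np.atleast_2d(px).astype(float)
    d=np.c_[px,np.ones(len(px))]@np.linalg.inv(k["camera_matrix"]).T@E[:3,:3].T
    return E[:3,3]+d*((z-E[2,3])/d[:,2])[:,None]
def proj(P,c):
    k=calibration(c); E=k["extrinsics"]
    p=(np.atleast_2d(P)-E[:3,3])@E[:3,:3]@k["camera_matrix"].T
    return p[:,:2]/p[:,2:]
def tri(p1,p2):
    ds=[];os=[]
    for p,c in((p1,"top"),(p2,"side")):
        o=calibration(c)["extrinsics"][:3,3]; d=bp(p,c,0)[0]-o; ds.append(d/np.linalg.norm(d)); os.append(o)
    A=sum(np.eye(3)-np.outer(d,d) for d in ds); b=sum((np.eye(3)-np.outer(d,d))@o for d,o in zip(ds,os))
    return np.linalg.solve(A,b)
def quat(yaw):  # tool down; tool y axis (closing) at world angle yaw
    # x axis = Rz(yaw)*..., R=[x,y,z], z=-Z, y=(c,s,0), x=y×z
    from scipy.spatial.transform import Rotation as R
    y=np.array([np.cos(yaw),np.sin(yaw),0]); z=np.array([0,0,-1.]); x=np.cross(y,z)
    q=R.from_matrix(np.c_[x,y,z]).as_quat(); return [q[3],*q[:3]]
def rect(region,c,z,pred=None):
    """min-area rectangle in the world plane z: centre, long side angle, sides"""
    ys,xs=np.nonzero(region); P=bp(np.c_[xs,ys],c,z)[:,:2].astype(np.float32)
    (cx,cy),(w,h),a=cv2.minAreaRect(P)
    if w<h: w,h,a=h,w,a+90
    return np.array([cx,cy]),np.radians((a+90)%180-90),(w,h)
E
python3 - <<'E'
from h import *
for t,z in (("housing",68),("fastener",99),("cover_handle",8),("gauge_mid",76),("tray",16)):
    read_camera("top")
    for d in finder.outline_of(t,"top")[:4]:
        ys,xs=np.nonzero(d["region"]); c,a,s=rect(d["region"],"top",z)
        print(t,round(d["confidence"],2),"px",xs.mean().round(1),ys.mean().round(1),"c",c.round(1),"ang",round(a,3),np.round(s,0))
for t in ("gauge_mid","fastener","cover_handle"):
    read_camera("side")
    for d in finder.outline_of(t,"side")[:4]:
        ys,xs=np.nonzero(d["region"]); print(t,round(d["confidence"],2),xs.mean().round(1),ys.mean().round(1))
im=read_camera("top");cv2.imwrite("pics/a.png",np.hstack([cv2.resize(im[185:285,240:320],None,fx=5,fy=5,interpolation=2),cv2.resize(im[200:300,380:440],None,fx=5,fy=5,interpolation=2)]))
E
```

```text
housing 0.84 px 279.9 233.0 c [509.7  10.6] ang -0.087 [195. 146.]
cover_handle 0.76 px 409.0 242.7 c [ 487.6 -324. ] ang -0.262 [162. 103.]
gauge_mid 0.82 px 280.1 251.1 c [466.8  11.6] ang 1.551 [98. 27.]
gauge_mid 0.55 px 341.9 243.2 c [ 484.2 -138.3] ang 1.085 [87. 19.]
gauge_mid 0.46 px 311.0 301.0 c [345.6 -60.5] ang -0.642 [68. 18.]
tray 0.94 px 167.6 251.4 c [474.1 295.7] ang 1.551 [157. 147.]
gauge_mid 0.67 246.9 207.3
gauge_mid 0.64 263.7 283.4
gauge_mid 0.47 189.1 259.5
fastener 0.57 291.7 201.8
fastener 0.55 229.0 164.8
cover_handle 0.81 272.5 372.5
```

View pics/a.png

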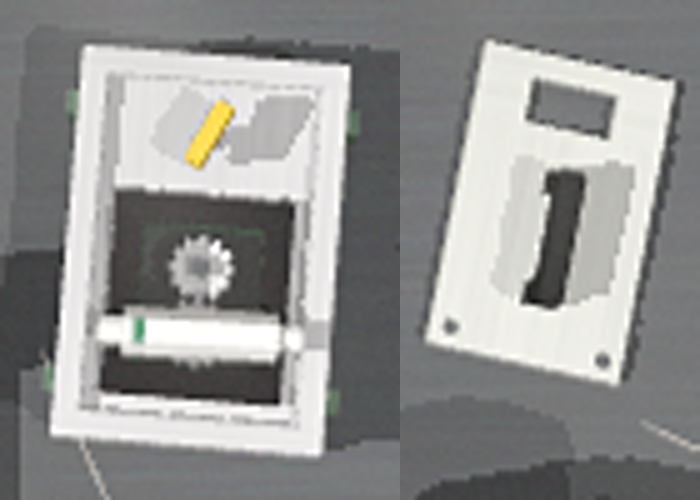

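The crop confirms the choice: the chrome gauge lies across the opening (px ~280,251.5). The yellow head is at about (282,212), diagonal. The cover's slot (414,222) points away from the robot. I'll turn these corner pixels into poses.

```bash
python3 - <<'E'
from h import *
def corners(n,px,z):
    P=bp(np.array(px),"top",z)[:,:2]  # TL,TR,BR,BL ; x axis = up
    u=(P[0]+P[1]-P[2]-P[3]); v=(P[0]+P[3]-P[1]-P[2])
    print(n,P.mean(0).round(1),"xang",np.arctan2(u[1],u[0]).round(3),"from y",(np.arctan2(v[1],v[0])-np.pi/2).round(3),np.linalg.norm(u)/2,np.linalg.norm(v)/2)
corners("rim",[(257,194),(310.4,198),(304.4,276),(250.4,272)],68)
corners("cover",[(397.4,208),(436,216.4),(423.6,277),(385,268)],8)
print("slot",bp([414.4,221.6],"top",8), "handle",bp([410.8,247.6],"top",40))
g=bp([(260,250.6),(300,252.6)],"top",79);d=g[0]-g[1];print("gauge",g.mean(0),np.arctan2(d[1],d[0]))
im=read_camera("top");hsv=cv2.cvtColor(im,cv2.COLOR_BGR2HSV)
m=cv2.inRange(hsv,(18,110,120),(35,255,255));m[:,:240]=0;m[:,320:]=0;m[:180]=0;m[300:]=0
c,a,s=rect(m,"top",99);print("head",c,a,s)
s2=read_camera("side");m2=cv2.inRange(cv2.cvtColor(s2,cv2.COLOR_BGR2HSV),(18,110,120),(35,255,255));m2[:,:260]=0;m2[:,330:]=0;m2[:150]=0;m2[260:]=0
f=lambda m:[v.mean() for v in np.nonzero(m)[::-1]]
print("head tri",tri(f(m),f(m2)))
print("gauge tri",tri((280.1,251.1),(246.9,207.3)))
R=lambda c,t:[np.array(d["region"]) for d in finder.outline_of(t,c)[:1]]
# handle: dark pixels within cover
for cam,box in(("top",(395,225,425,270)),("side",(243,350,290,382))):
    im=read_camera(cam);x0,y0,x1,y1=box;mm=np.zeros(im.shape[:2],np.uint8);mm[y0:y1,x0:x1]=(im[y0:y1,x0:x1].max(2)<60);print(cam,f(mm),mm.sum())
    if cam=="top":p=f(mm);c,a,s=rect(mm,"top",40);print("handle rect",c,a,s)
    else:print("handle tri",tri(p,f(mm)))
E
```

```text
rim [508.6   9.5] xang -0.099 from y -0.094 194.04058407428334 133.52445874399606
cover [ 486.  -327.2] xang -0.251 from y -0.242 160.68025341143945 102.0134228615599
slot [[ 539.27003558 -339.98318477    8.        ]] handle [[ 471.01433515 -318.79126028   40.        ]]
gauge [466.4703391   11.61586426  79.        ] 1.5016782612335693
head [562.98510742   5.66875648] -0.5567716427685439 (33.850833892822266, 9.591721534729004)
head tri [563.86259631   5.72726701  91.68734754]
gauge tri [467.07921074  11.35652552  76.08098827]
top [np.float64(409.55263157894734), np.float64(252.57894736842104)] 38
handle rect [ 470.43997192 -317.85467529] -0.24650152470746176 (65.01841735839844, 17.67210578918457)
side [np.float64(266.6754807692308), np.float64(362.78846153846155)] 416
handle tri [ 466.13060303 -319.29098735   24.62989089]
```

```bash
cat >> h.py <<'E'
HYAW=-0.095; HC=np.array([508.8,10.0]); TL=np.array([473.5,327.5])
def near(yaw,pos):
    """yaw or yaw+pi, whichever turns the wrist least"""
    q0=np.array(status.get_joints()); best=None
    for y in (yaw,yaw+np.pi):
        q=r.solve_ik(list(map(float,pos)),quat(y))
        if q is not None:
            c=np.abs(np.array(q)-q0).max()
            if best is None or c<best[0]: best=(c,y,q)
    return best[1]
def go(x,y,z,yaw):
    p=[float(x),float(y),float(z)]; r.move_pose(p,quat(near(yaw,p)))
def st(s): print(s,"t",round(status.get_time_s(),1),"p",np.round(status.get_position(),1),"F",np.round(status.get_force(),1),"w",round(status.get_grip_width()*92,1),"gf",round(status.get_grip_force(),1))
E
python3 - <<'E'
from h import *
x,y=466.8,11.5
go(x,y,150,1.502+np.pi/2); st("above")
r.line_to([x,y,83],v=120); st("down")
effector.grasp(25); st("grip")
r.line_to([x,y,150],v=120); st("up")
cv2.imwrite("pics/b.png",read_camera("side")[20:300,120:420])
print(np.round(status.get_joints(),2))
E
```

```text
above t 4.2 p [467.   10.8 150.1] F [-0.4  0.6  0.2] w 92.4 gf 0.0
down t 4.9 p [467.3  11.2  83.6] F [ 0.2 -0.2  0.3] w 91.9 gf 0.0
grip t 6.2 p [466.8  11.5  83. ] F [-0.5 -0.2  0.2] w 0.6 gf 0.0
up t 6.9 p [466.3  11.6 149.3] F [-0.8  0.4 -0.2] w 0.3 gf 0.0
[-0.24 -0.1   1.93 -0.    1.31 -0.17]
```

View pics/b.png

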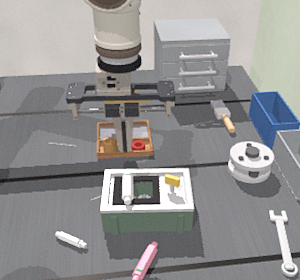

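```bash
python3 - <<'E'
from h import *
p=np.array(status.get_position()); q=status.get_orientation()
print(q,quat(1.502+np.pi/2)); tip=p-[0,0,11]
print("proj tip in crop",proj([p,tip],"side")-[120,20])
im=read_camera("side");
for d in finder.outline_of("gauge_mid","side")[:3]:
    ys,xs=np.nonzero(d["region"]); print(d["confidence"],xs.mean(),ys.mean())
c=im[100:260,190:330].copy(); cv2.imwrite("pics/c.png",cv2.resize(c,None,fx=3.6,fy=3.6,interpolation=2))
E
```

```text
[-7.85475025e-04  7.31024209e-01  6.82350874e-01 -5.23372540e-04] [np.float64(0.0), np.float64(-0.6823701079509081), np.float64(0.7310068643830001), np.float64(0.0)]
proj tip in crop [[124.9018539  160.65343149]
 [125.19026815 164.8654218 ]]
0.78 263.96530612244896 283.4204081632653
0.65 246.87869822485206 207.04437869822485
0.48 189.515 259.45
```

View pics/c.png

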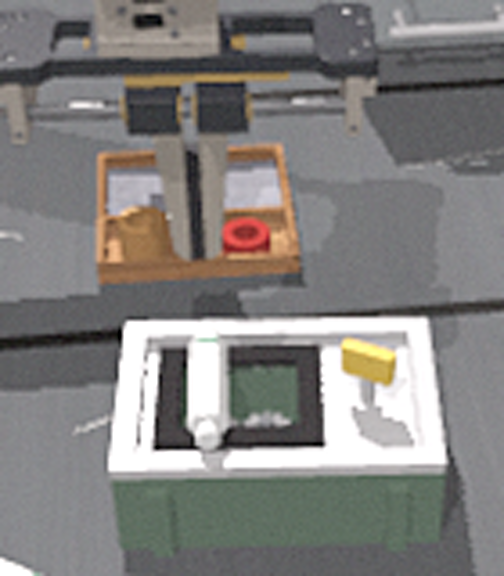

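Side crop: the gauge is still in place and the closed fingertips show at about full px (244,171). The tip should project at (245,185), so the real tool is offset from its reported pose. I'll check it in the top view.

```bash
python3 - <<'E'
from h import *
im=read_camera("top"); p=np.array(status.get_position())
pr=proj([p,p+[0,0,100]],"top"); print(pr, proj([p+[0,0,40],p+[0,40,0]],"side"),status.get_joints())
x,y=pr[0]; cv2.imwrite("pics/d.png",cv2.resize(im[150:330,190:370],None,fx=3.3,fy=3.3,interpolation=2))
E
```

```text
[[279.68845304 251.08988059]
 [279.19228259 249.97342736]] [[243.83081278 164.67332846]
 [243.6961232  169.20230878]] [-2.35098422e-01 -9.65679164e-02  1.93247347e+00 -3.60591180e-05
  1.30767928e+00 -1.66257864e-01]
```

View pics/d.png

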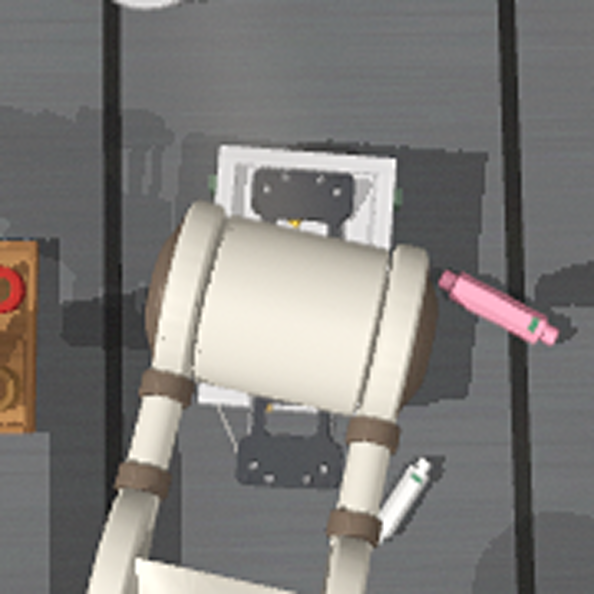

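The gripper body is centred at px (280,249), as predicted, so x and y are right. Only height is off: the real tips sit about 35 mm higher than reported. I'll calibrate this by touching bare table gently.

```bash
python3 - <<'E'
from h import *
x,y=410.,-205.
go(x,y,60,1.502+np.pi/2)
r.line_to([x,y,0],v=120); st("0"); f0=status.get_force()[2]
z=0
while z>-45:
    z-=3; r.line_to([x,y,z],v=40); r.pause(0.05)
    f=status.get_force()[2]
    if abs(f-f0)>3: break
r.pause(.2); st("contact"); print(z,f0)
r.line_to([x,y,z+3],v=40); r.pause(.1); st("back")
d=read_camera("side"); pr=proj([x,y,0],"side")[0]; print(pr)
X,Y=pr.astype(int); cv2.imwrite("pics/e.png",cv2.resize(d[Y-60:Y+40,X-60:X+60],None,fx=4,fy=4,interpolation=2))
r.line_to([x,y,80],v=200); st("up")
E
```

```text
0 t 8.7 p [ 410.7 -204.9    0.6] F [-0.1 -0.1  0.4] w 0.3 gf 0.0
contact t 11.9 p [ 410.5 -205.4  -28.5] F [-4.4  3.6 16.2] w 0.4 gf 7.8
-30 0.43841018880626353
back t 12.3 p [ 409.8 -204.8  -27.3] F [0.5 1.1 0.3] w 0.3 gf 0.0
[226.84303823 315.8212571 ]
up t 13.0 p [ 409.3 -204.4   78.9] F [-0.1 -0.1 -0.9] w 0.8 gf 0.0
```

View pics/e.png

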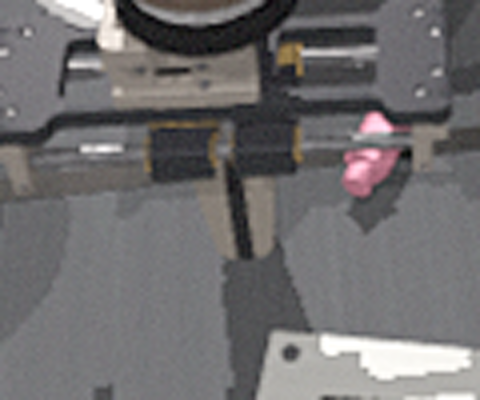

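The tips touch the table at reported z of about −28, and the picture shows them at table level. So real tip height = reported z + 28, and every nominal TCP height needs −39 mm. I'll redo the grasp with that.

```bash
echo 'D=39' >> h.py; python3 - <<'E'
from h import *
effector.open_jaws()
x,y=466.8,11.5
go(x,y,100,1.502+np.pi/2)
r.line_to([x,y,83-D],v=120); st("down")
effector.grasp(30); st("grip")
if status.get_grip_width()*92>8:
    r.line_to([x,y,120],v=150); st("up")
    go(*TL,60,-0.02+np.pi/2); st("over tray"); print(np.round(status.get_joints(),2))
    im=read_camera("side"); cv2.imwrite("pics/f.png",cv2.resize(im[90:200,180:330],None,fx=4,fy=4,interpolation=2))
E
```

```text
down t 15.9 p [467.1  10.9  44.3] F [0.3 0.4 0.3] w 91.8 gf 0.0
grip t 17.0 p [466.7  11.5  44. ] F [0.9 0.1 0.3] w 21.3 gf 30.0
up t 17.6 p [466.1  11.6 119.1] F [-0.9  0.4 -1. ] w 21.4 gf 30.0
over tray t 18.9 p [473.6 326.6  59.7] F [ 0.7 -0.  -1.8] w 21.6 gf 30.0
[ 0.39  0.29  1.71 -0.    1.15 -1.15]
```

View pics/f.png

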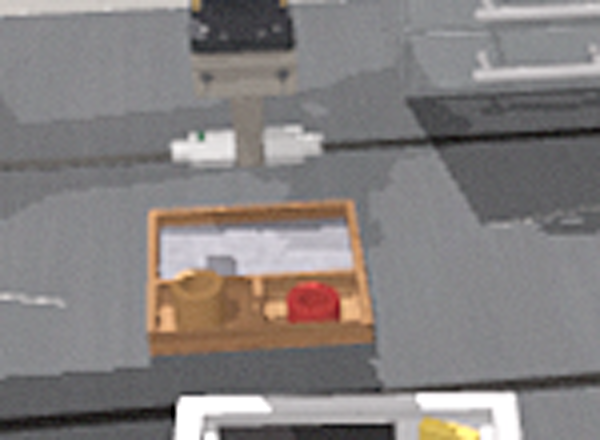

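The gauge is held level, along the tray's x, above the long compartment. The spreading fingers must clear the 16 mm walls, so I'll release it just over the floor.

```bash
python3 - <<'E'
from h import *
x,y=TL[0],334.
r.line_to([x,y,60],v=100)
r.line_to([x,y,-11],v=80); r.pause(.3); st("low")
effector.open_jaws(); st("open")
r.line_to([x,y,110],v=200)
# fastener
f=(HC+55*np.array([np.cos(HYAW),np.sin(HYAW)])+np.array([563.4,5.7]))/2; print(f)
go(*f,110,-0.557+np.pi/2); st("fast")
read_camera("side");o=finder.outline_of("gauge_mid","side");im=read_camera("side")
for d in finder.place_of("gauge_mid","side"): print(np.round(d["point"]),d["confidence"])
cv2.imwrite("pics/g.png",cv2.resize(im[90:250,180:340],None,fx=3.5,fy=3.5,interpolation=2))
E
```

```text
low t 20.5 p [473.7 334.1 -10.6] F [ 0.   0.  -0.8] w 21.3 gf 30.0
open t 21.6 p [473.5 334.  -11. ] F [-0.2 -0.   0.2] w 92.3 gf 0.0
[563.47599955   5.24142786]
fast t 23.6 p [563.2   6.3 109.6] F [ 0.9  0.1 -0. ] w 92.3 gf 0.0
[ 480. -143.   12.] 0.95
[475. 334.  17.] 0.52
```

View pics/g.png

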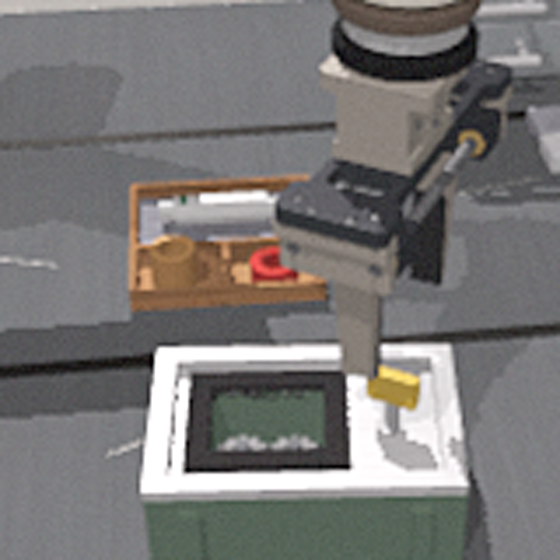

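The gauge lies lengthwise in the long compartment, at crop (210,215). Next, the fastener.

```bash
python3 - <<'E'
from h import *
x,y=563.5,5.3
y0=near(-0.557+np.pi/2,[x,y,45.])
r.line_to([x,y,45],v=120); st("down")
effector.grasp(20); st("grip")
a=y0
for k in range(1,4):
    a=y0-1.11*k/3-(0.01 if k==3 else 0); r.line_to([x,y,45],rot=quat(a),v=60)
    if k in(1,3): st(a); print(np.round(status.get_joints(),2),status.get_wrist_torque())
effector.open_jaws(); r.line_to([x,y,130],v=200)
h=np.array([471.3,-321.]); go(*h,60,-0.248+np.pi/2); st("over cover"); print(np.round(status.get_joints(),2))
im=read_camera("top");m=cv2.inRange(cv2.cvtColor(im,cv2.COLOR_BGR2HSV),(18,110,120),(35,255,255));m[:,:240]=0;m[:,320:]=0;m[:180]=0;m[300:]=0
print(rect(m,"top",99),m.sum()/255)
for t in("gauge_mid","cover_handle"):
    for c in("top","side"):
        read_camera(c); print(t,c,[np.round(d["point"]) for d in finder.place_of(t,c)])
E
```

```text
down t 24.5 p [564.    5.3  45.6] F [0.4 0.1 0.1] w 91.8 gf 0.0
grip t 25.7 p [564.2   6.4  45. ] F [ 2.3  4.5 -1.7] w 9.2 gf 20.0
0.6437963267948965 t 26.2 p [563.9   6.   45. ] F [ 2.5  4.2 -1.3] w 9.8 gf 20.0
[-0.2   0.28  1.75  0.    1.11 -0.85] [ 0.79447177 -0.58946935 -0.05570026]
-0.10620367320510347 t 27.3 p [563.    5.7  45. ] F [-0.6  5.1  0.9] w 9.8 gf 20.0
[-0.2   0.28  1.75  0.    1.11 -0.1 ] [ 0.78247121 -0.01128225  0.00327581]
over cover t 30.4 p [ 471.4 -320.    59.5] F [-0.3  0.4  0.2] w 92.0 gf 0.0
[-0.81  0.28  1.72  0.    1.14  1.01]
(array([563.13366699,   5.94089985]), np.float64(1.4599699432956852), (32.09983825683594, 10.16759204864502)) 59.0
gauge_mid top [array([472., 338.,  15.]), array([ 487., -146.,   13.]), array([504., 248.,   3.]), array([343., -63.,  13.])]
gauge_mid side [array([345., -67.,  10.])]
cover_handle top [array([ 469., -321.,   35.])]
cover_handle side [array([ 472., -322.,   31.])]
```

The head is now at 1.460 rad against a crosswise target of 1.475, and the gauge is in the tray. Next, the cover.

```bash
python3 - <<'E'
from h import *
h=[471.4,-321.5]
r.line_to([*h,-15],v=100); st("down")
effector.grasp(60); st("grip")
r.line_to([*h,125],v=150); st("up")
u=np.array([np.cos(HYAW),np.sin(HYAW)]); HC=np.array([508.8,10.5])
t=HC-15*u; print(t)
go(*t,125,HYAW+np.pi/2); r.pause(.3); st("over"); print(np.round(status.get_joints(),2))
im=read_camera("side"); cv2.imwrite("pics/k.png",cv2.resize(im[90:260,180:340],None,fx=3.5,fy=3.5,interpolation=2))
# expected slot px (top face at handle-24)
P=np.array(status.get_position()); hz=P[2]+D+8
print("slot px",proj([*(P[:2]+70*u),hz-24],"side"), "fast",proj([563.4,5.7,99],"side"))
E
```

```text
down t 31.8 p [ 471.9 -322.   -14.4] F [ 0.5  0.3 -0.4] w 91.9 gf 0.0
grip t 33.0 p [ 471.4 -321.4  -15. ] F [ 1.3 -0.7 -0.5] w 13.7 gf 60.0
up t 34.0 p [ 470.6 -320.7  123.5] F [ 0.8  0.2 -3.5] w 13.4 gf 60.0
[493.86763661  11.92285753]
over t 35.6 p [494.   11.2 125. ] F [-0.4 -0.3 -3.8] w 13.3 gf 60.0
[-0.22  0.    1.89 -0.    1.25  1.44]
slot px [[292.40387967 179.52906006]] fast [[291.62549651 197.33366308]]
```

View pics/k.png

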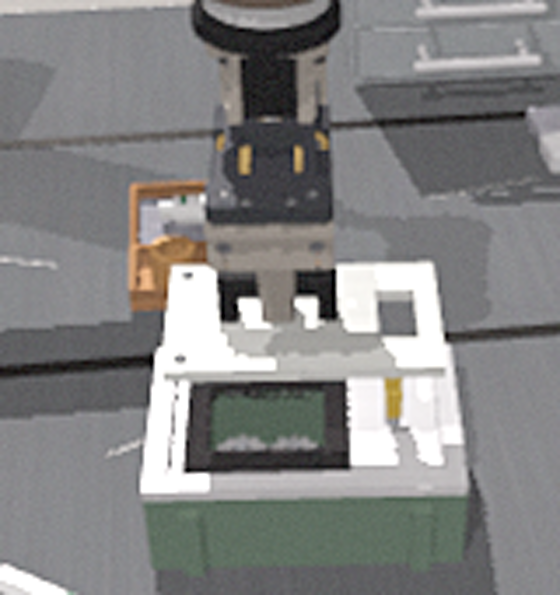

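The cover is held level and aligned with the housing. The slot shows at full px (293.4,179.1) against (292.4,179.5) expected, so it sits about 2 mm too far in +x. I'll shift −1.5 mm, then lower and press in steps.

```bash
python3 - <<'E'
from h import *
u=np.array([np.cos(HYAW),np.sin(HYAW)])
t=np.array([508.8,10.5])-16.5*u; t=[float(v) for v in t]
r.line_to([*t,125],v=50)
r.line_to([*t,70],v=100); r.pause(.1); st("70")
r.line_to([*t,54],v=50); r.pause(.2); st("54")
for z in (51,49,47,46,45,44,43,42):
    r.line_to([*t,z],v=30); r.pause(.25); st(z)
    F=status.get_force()
    if F[2]>26 or np.hypot(F[0],F[1])>15: break
im=read_camera("side"); cv2.imwrite("pics/l.png",cv2.resize(im[140:250,200:340],None,fx=5,fy=5,interpolation=2))
E
```

```text
70 t 36.7 p [493.3  11.9  71. ] F [-0.1 -0.4 -3.2] w 13.5 gf 60.0
54 t 37.4 p [492.6  12.   54.3] F [ 0.4  0.2 -4.3] w 13.5 gf 60.0
51 t 37.9 p [492.4  12.   51. ] F [-0.1 -0.1 -3.5] w 13.6 gf 60.0
49 t 38.4 p [492.5  12.   49.3] F [-2.3  0.3  3.7] w 13.3 gf 60.0
47 t 38.9 p [492.7  12.   47.4] F [-3.6  0.4  6. ] w 13.4 gf 60.0
46 t 39.4 p [492.7  12.   46.5] F [-4.   1.1  7.2] w 13.4 gf 60.0
45 t 39.9 p [492.7  12.   45.7] F [-3.6  0.8  8.2] w 13.8 gf 60.0
44 t 40.4 p [492.8  12.   45. ] F [-4.7  1.  10. ] w 13.5 gf 60.0
43 t 40.9 p [492.7  12.   44.9] F [-8.7  1.9 17.9] w 13.4 gf 60.0
42 t 41.4 p [492.7  12.   44.9] F [-13.5   1.7  25.5] w 13.7 gf 60.0
```

View pics/l.png

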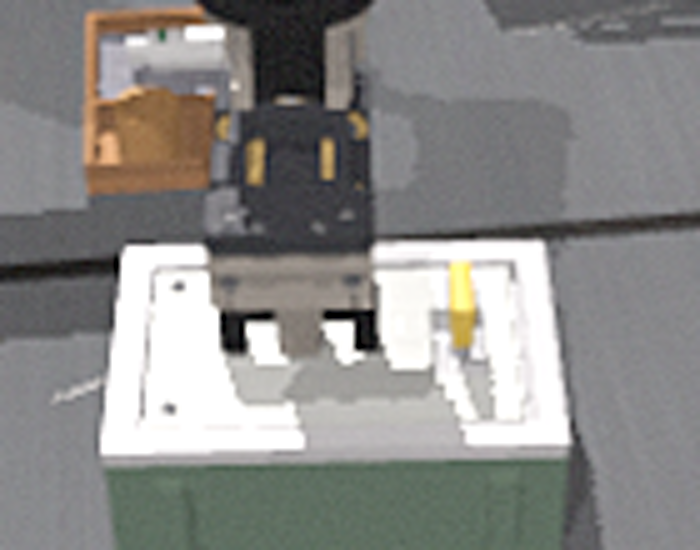

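The cover is flush in the recess: it bottomed at 44.9 against 45 predicted, with 25 N pressing. The head stands through the slot. Handing in while pressing.

```bash
python3 - <<'E'
from h import *
st("end"); print(job.close_job())
E
```

```text
end t 41.4 p [492.7  12.   44.9] F [-12.4   1.9  24.9] w 13.6 gf 60.0
the job is handed in; nothing more can be done
None
```

I handed the job in at 41.4 s, with no verdict returned: the gauge is in the tray's long compartment (let go about 7 mm above its floor so the opening fingers cleared the walls), the fastener is crosswise, and the cover is flush and still held pressed with about 25 N.

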